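# Level the light-test platform and hold the sensor boom at its mark

## Robot

A 6-joint arm with a two-finger parallel gripper is mounted at the origin on the work surface. World frame = base frame: x ahead of the robot, y to its left, z up, the work surface at z = 0. Lengths are in m, angles in degrees, forces in N, time in s.
With the tool pointing down it reaches from about 0.4 to 0.825 m from the base axis. Payload 7 kg.
Tool frame: the origin (TCP) lies on the centre line of the jaws, within the pads' length; the fingertips stand 19 mm ahead of it and the grasp point (between the pads) is the TCP; z points along the fingers, y is the line along which they close (so a half turn about z gives the same grasp; the last joint's range is limited). The gripper opens to 88 mm and grips with 3 to 60 N. Pads are 19 mm wide; open, the fingers measure 130 mm over their backs; the gripper's body (78 mm by 193 mm) begins 47 mm behind the grasp point.
Start: joints at [81.996, 20.546, 0.682, 0, -70.136, -16.507], TCP at [0.28, 0.614, 0.216] pointing down, gripper open.
Joint ranges: [-176.03, 176.03], [-82.01, 121.73], [-58.28, 71.71], [-173.87, 95.51], [-174.79, -0.11], [-173.66, 173.66]. Speed limits (degrees/s): [136.94, 136.94, 172.46, 180, 180, 180].

## Interface

Orientations are given as [roll, pitch, yaw] about the fixed x, y, z axes, in that order (R = Rz(yaw) Ry(pitch) Rx(roll)).
In Python, from plant import * gives the robot as it stands. The module is installed in compiled form; this text tells all that it offers.
- The arm moves only by the tool play_rows, never from a script. Its argument "deltas" is a list of rows, each a list of 6 numbers: the shift along the world's x, y, z scaled (see below), then the turn, a rotation vector about the world's x, y, z scaled (see below). A call has 1 to 10 rows; each row shifts and turns the commanded pose from where the row before left it; what a row does not reach is not made up. The controller multiplies each number of a shift by 800 mm and each number of a turn by 180 degrees. A row lasts 1/10 s, in which the tool goes at most 50 mm and 8.59 degrees, less where a joint would pass 70% of its speed; a pose out of reach is approached as far as the arm can. A call with a number of a shift or a turn outside -1 to 1 is refused whole. A call with a gripper value outside its range is refused whole. "gripper" is the gripper command: -1 is shut, 1 is fully open, values between are in proportion, set as the call begins (left out, the last holds). The fingers move at their own pace and stop on an object; the grip force is fixed at half the most. Time passes only in rows, so rows that do not move let the fingers close. It gives the time, the measured TCP pose, the force, the opening and the grip force at its end, in the units of the state.
- get_obs(): the state, without advancing time (a new reading comes with each control period).
- snapshot(name): name is "side" or "top" or "wrist"; returns (picture, depth): 420x560x3 uint8, blue, green, red; 420x560 float32, m along the optical axis (not along the pixel's ray), 0 where there is no reading.
- camera_model(name): a dict with "fx", "fy", "cx", "cy" (pixels), "world_to_cam" (4x4, takes a point from world to camera coordinates). Camera axes: x right, y down, z forward; pixel columns grow to the right and rows downward; lengths in m; the calibration is good to about 2 mm. A picture is of the moment at which its call begins: read the wrist's pose just before it. camera_model takes no time and is no camera call; for the wrist camera it gives the pose at the moment of the call.
- close_job(): hands the job in; it is judged then, once.
The state is a dict: "clock": time; "joint_pos": joint angles; "qvel": joint speeds; "tau": joint torques, N m; "tool_pos": TCP position; "orientation": TCP orientation; "force": force on the tool from outside, world axes, zero at the start; "moment": the same for the moment, N m; "opening": finger opening in m; "gripper_force": force on a finger pad.
Only numpy, scipy, OpenCV 4.12 (cv2) and the standard library are available. Lean on these libraries where they do the work, as an engineer would, in place of code of your own. Each camera call takes 0.05 s, during which the arm holds its last target. There are 200 camera calls.

## Task

The lit unit on the light-test station is about to be measured. First turn the tilt knob until the hinged platform sits level, with the ball of its level between the two lines; then squeeze the lock button in the boom's grip to release the telescoping boom, pull it out until its needle stands on the 100 mm line of the sleeve scale, and finish holding it there by the grip, because it springs back when let go. Leave the other things on the bench and station where they lie.

Things in the scene. Friction and masses are not known exactly. Their poses are not given: they have to be found in the camera images.
- station: Fixed light-test station: grey base plate 300 x 460 x 15 mm. Origin on the bench; y axis along the base (y -210 to +250 mm), x across it (-150 to +150 mm, -x side nearest the robot); yaw within 0.2 rad. Platform on its -y part, column on its +y part. Sleeve of the boom: level aluminium box 40 wide, 36 high, from y +60 to +240 mm, axis at x +30, z 165 mm.
- platform (a joint): Tilt of the hinged aluminium platform (245 x 200 x 10 mm, top 58 mm above the bench when level) about an axis along the station's y at x = +30 mm; rad. 0 is level; positive: the edge with the knob (towards the robot) is too high. It starts 0.03 to 0.047 rad too high.
- level_vial (a point): Middle of the ball level near the platform's -y edge: clear tube 56 mm long, along the station's x, with a 10 mm dark steel ball. Level when the ball is midway between the two black lines, 13 mm apart; it moves 3 mm per 0.01 rad of tilt, to the low side.
- unit_top (a point): Centre of the top of the lit unit being measured: black disc 90 mm across, 30 mm high, fixed in a nest of three posts on the platform, 92 mm above the bench; at station x = +30, y = -90 mm. The sensor hangs over it when the boom is at 100 mm.
- tilt_knob (a joint): Angle of the tilt knob, rad; 0 is level. Grows when turned clockwise seen from above; each rad clockwise lowers the knob's edge by 0.0153 rad of platform tilt, so it takes 2 to 3 rad clockwise in all, more than one grasp. Turns with about 0.04 N m and stays where it is left.
- knob_grip (a point): On the axis of the black fluted round knob at the height to grip it from above: 40 mm across, 31 mm tall, top 12 mm above this point, platform top 24 mm below it. Stands upright on the platform at station x = -105, y = -90 mm; the edge of the unit is 90 mm away, the boom's tube 123 mm.
- boom (a joint): How far the telescoping boom (24 mm square steel tube) is pulled out of its sleeve along the station's -y, m: 0 parked, 0.100 with the needle on the 100 mm line, 0.125 end stop. A spring draws it back with 4 N (parked) to 5 N (at 100 mm). It latches when parked: then it cannot be pulled out unless the button is pressed. Once out, the button no longer matters.
- boom_grip (a point): Centre of the grip at the boom's outer end, where to pinch it: black block 30 mm (station x) by 38 (y) by 50 high, top 22 mm above this point, underside 28 below. Pinch it from above, fingers on the station's +x and -x faces, so that one finger presses the button: 36 mm wide with the button out, 31 mm pressed. Moves with the boom. Parked at station x +31, y -35, z 179 mm.
- lock_button (a joint): Lock button in the grip's +x face, m: 0 out, 0.005 fully pressed (towards station -x, into the grip). Grey plate 24 mm (y) by 30 mm high, standing 6 mm out of the face, centred 3 mm above point boom_grip. Needs 3 N to start and 7 N at the bottom; the latch lets go beyond 0.0035. Springs out when let go.
- boom_index (a point): Tip of the needle that rides along the slot on top of the sleeve; moves with the boom. Station x +38, z 183 mm.
- mark_100 (a point): The 100 mm line of the scale on top of the sleeve: station x +38, y +100, z 183 mm. Lines every 10 mm towards -y from the zero line, where the needle stands when parked; 0, 50 and 100 are long, so this is the third long line. The needle is on it when boom_index meets this point.
- master_unit: Unlit black disc unit, 90 mm across, 30 mm high, lying on the station's base in front of the column; bystander. Origin at its underside.
- lens_cap: Black cap, 46 mm across, 18 mm high, on the station's base behind the column; bystander. Origin at its underside.
- unit_a: Lit black disc unit, 90 mm across, 30 mm high, on the bench; bystander. Origin at its underside.
- unit_b: As unit_a; bystander.
- unit_c: As unit_a; bystander.
- screwdriver: Screwdriver, 170 mm long, lying on the bench; bystander.
- brush: Flat brush, 160 mm long, lying on the bench; bystander.
- screw_tray: Grey tray with screws, 130 x 85 x 28 mm, on the bench; bystander.

How it is judged (in metres and radians):
On the way, in this order (a step that is already met when the one before it is completed fails the run):
1. the platform is turned level (within 0.0087 rad) while the boom is parked (value of joint platform between -0.0087 and 0.0087 rad and value of joint boom below 0.01 m), for 0.3 s.
2. the lock button is pressed in with the boom parked (value of joint lock_button above 0.0035 m and value of joint boom below 0.01 m), for 0.02 s.
At the end, for the whole second after the job is handed in: The platform is level within 0.0087 rad (half a degree), the boom stands still with its needle within 4 mm of the 100 mm line, and the fingers are holding the boom by its grip (contact force over 1 N) (value of joint platform between -0.0087 and 0.0087 rad and value of joint boom between 0.096 and 0.104 m and velocity of joint boom between -0.01 and 0.01 m/s and contact force between the fingers and boom above 1 N); the arm keeps its last pose, push and grip.
It fails at once if a bystander is pushed more than 25 mm from its place (distance of any of master_unit, lens_cap, unit_a, unit_b, unit_c, screwdriver, brush, screw_tray from where it was at the start of the episode above 0.025 m).
It also fails if it takes over 70 s, if anything falls off the work surface, if the arm or the gripper's body presses on something with over 40 N, if the wrist force passes 120 N, or if a joint passes its speed limit or range.

## Working session

There is one attempt and no reset: what is moved stays moved. The work goes in short steps, Python scripts to look and compute and a tool call to move; the robot and the scene stay as the last step left them, time stands still between calls to the robot, and variables do not carry over. Pictures are saved under pics/ and viewed, at most 10 in all, crops included, and the job is handed in when it is done.

Besides the shell and the picture viewer there is one more tool, called after ">>>" by a JSON object that holds its "method" and its "body". play_rows: Moves the arm, as the interface text tells. Its arguments: {"type":"object","properties":{"deltas":{"type":"array","items":{"type":"array","items":{"type":"number","minimum":-1,"maximum":1}}},"gripper":{"type":"number"}},"required":["deltas"]}

```bash
mkdir -p pics; ls
cat > h.py <<'E'
from plant import *
import numpy as np, cv2
def look(n,f):
    m=camera_model(n); p,d=snapshot(n); cv2.imwrite(f"pics/{f}.png",p); np.savez(f"pics/{f}.npz",p=p,d=d,fx=m["fx"],fy=m["fy"],cx=m["cx"],cy=m["cy"],T=np.array(m["world_to_cam"]))
    return p,d,m
def world(f,u,v,z=None):
    q=np.load(f"pics/{f}.npz"); r=np.array([(u-q["cx"])/q["fx"],(v-q["cy"])/q["fy"],1.])
    C=np.linalg.inv(q["T"]); o=C[:3,3]; rd=C[:3,:3]@r
    if z is None:
        d=np.median(q["d"][int(v)-1:int(v)+2,int(u)-1:int(u)+2]); return o+rd*d
    return o+rd*(z-o[2])/rd[2]
def proj(f,X):
    q=np.load(f"pics/{f}.npz"); c=q["T"]@np.append(X,1); return c[0]/c[2]*q["fx"]+q["cx"],c[1]/c[2]*q["fy"]+q["cy"]
E
python3 - <<'E'
from h import *
print(get_obs())
for n in("side","top","wrist"):
    p,d,m=look(n,n+"0"); print(n,m["fx"],np.linalg.inv(m["world_to_cam"]).round(3))
a=[cv2.imread(f"pics/{n}0.png") for n in("side","top")]
E
```

```text
pics
{'clock': 0.0, 'joint_pos': array([ 8.19947431e+01,  2.05915031e+01,  6.33521181e-01, -2.04602588e-02,
       -7.01356622e+01, -1.65064733e+01]), 'qvel': array([ 0.01930119,  0.01843206,  0.02821583, -0.01428025,  0.03718309,
        0.04956301]), 'tau': array([ 2.62803725e-03, -5.82729685e+01,  2.93050289e+01,  6.99738890e+00,
        6.93943395e-03, -1.58527764e-04]), 'tool_pos': array([0.27986163, 0.61368976, 0.21541895]), 'orientation': array([ 1.79904750e+02, -8.16791874e-03, -2.45186914e+01]), 'force': array([0.47302807, 0.4240728 , 0.32970606]), 'moment': array([ 0.01696896,  0.02051831, -0.024867  ]), 'gripper_force': 0.0, 'opening': 0.08766561754067144}
side 401.17154563593783 [[ 0.682 -0.38   0.625 -0.309]
 [-0.732 -0.351  0.584 -0.744]
 [-0.003 -0.856 -0.517  0.78 ]
 [ 0.     0.     0.     1.   ]]
top 485.8881072961964 [[ 0.018 -0.987  0.158  0.3  ]
 [-1.    -0.019 -0.006  0.028]
 [ 0.009 -0.157 -0.987  1.399]
 [ 0.     0.     0.     1.   ]]
wrist 350.1654345244534 [[-0.415 -0.874 -0.253  0.349]
 [-0.91   0.399  0.114  0.583]
 [ 0.002  0.278 -0.961  0.384]
 [ 0.     0.     0.     1.   ]]
```

View pics/top0.png

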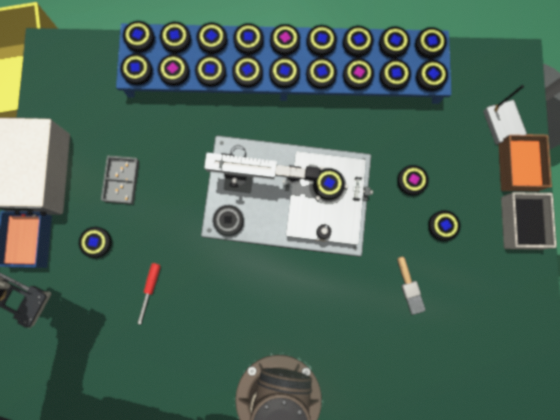

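View pics/side0.png

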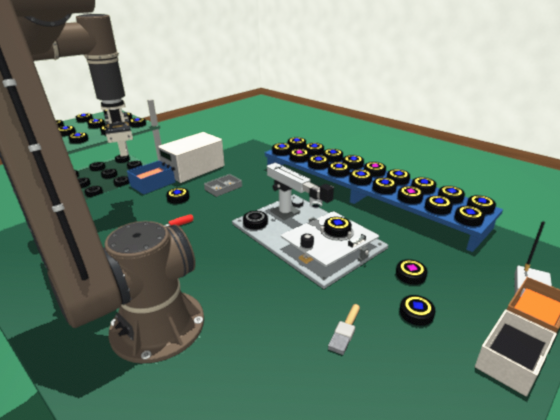

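The top view shows the station with its base corners at about (217,137), (371,154), (362,254) and (203,237). The knob is at (323,231), the unit at (329,184), the grip near (313,174) and the sleeve from (207,162) to (275,170). The side view shows the knob at (307,240), the unit at (337,226) and the grip at (325,193).

Run:
```python
from h import *
c=[world("top0",u,v,.015) for u,v in((217,137),(371,154),(362,254),(203,237))]
# station coords of the corners: (+x,+y),(+x,-y),(-x,-y),(-x,+y)
S=np.array([(.15,.25),(.15,-.21),(-.15,-.21),(-.15,.25)]); W=np.array(c)[:,:2]
s0,w0=S.mean(0),W.mean(0); a=S-s0;b=W-w0
yaw=np.arctan2((a[:,0]*b[:,1]-a[:,1]*b[:,0]).sum(),(a*b).sum()); R=np.array([[np.cos(yaw),-np.sin(yaw)],[np.sin(yaw),np.cos(yaw)]])
t=w0-R@s0; print("yaw",np.degrees(yaw),t,(W-(S@R.T+t)).round(4).tolist())
for n,x,y,z in(("knob",-.105,-.09,.094),("unit",.03,-.09,.092),("griptop",.031,-.035,.201),("sleeve0",.03,.24,.183),("sleeve1",.03,.06,.183)):
    X=np.append(R@[x,y]+t,z); print(n,X.round(4),np.round(proj("top0",X)),np.round(proj("side0",X)),np.hypot(*X[:2]))
print(world("top0",323,231),world("side0",307,236),world("top0",329,184))
```

```text
yaw -5.328410656076169 [ 0.56497005 -0.03729961] [[-0.0016, -0.0024], [-0.0014, 0.0009], [0.0028, 0.0026], [0.0002, -0.0012]]
knob [ 0.4521 -0.1172  0.094 ] [326. 232.] [307. 238.] 0.4670011903850315
unit [ 0.5865 -0.1297  0.092 ] [330. 183.] [337. 222.] 0.600652215150297
griptop [ 0.5926 -0.075   0.201 ] [314. 171.] [327. 186.] 0.5973165430227988
sleeve0 [0.6171 0.1989 0.183 ] [207. 161.] [270. 164.] 0.6483818224874627
sleeve1 [0.6004 0.0197 0.183 ] [276. 169.] [305. 181.] 0.6007339026747026
[ 0.45262773 -0.10947298  0.10075023] [ 0.45506275 -0.11498991  0.09922282] [ 0.58243801 -0.12574348  0.09919032]
```

>>> {"method": "play_rows", "body": {"deltas": [[0.0175,-0.052,0,0,0,0.016],[0.0175,-0.052,0,0,0,0.016],[0.0175,-0.052,0,0,0,0.016],[0.0175,-0.052,0,0,0,0.016],[0.0175,-0.052,0,0,0,0.016],[0.0175,-0.052,0,0,0,0.016],[0.0175,-0.052,0,0,0,0.016],[0.0175,-0.052,0,0,0,0.016],[0.0175,-0.052,0,0,0,0.016],[0.0175,-0.052,0,0,0,0.016]], "gripper": 1}}

```text
clock: 1.15
tool_pos: [0.4201, 0.1964, 0.2165]
orientation: [-180.0, -0.0, 4.4]
force: [1.9, -0.9, -0.4]
opening: 0.0877
gripper_force: 0.0
```

Run:
```python
from h import *
o=get_obs();print(o['joint_pos'].round(1),o['tool_pos'],o['orientation'],o['clock'])
```

```text
[ 49.5   0.2 -24.8  -0.  -65.   44.9] [0.42007558 0.196357   0.21649339] [-1.79982993e+02 -1.33007271e-02  4.43121273e+00] 1.15
```

>>> {"method": "play_rows", "body": {"deltas": [[0.0052,-0.049,0,0,0,0],[0.0052,-0.049,0,0,0,0],[0.0052,-0.049,0,0,0,0],[0.0052,-0.049,0,0,0,0],[0.0052,-0.049,0,0,0,0],[0.0052,-0.049,0,0,0,0],[0.0052,-0.049,0,0,0,0],[0.0052,-0.049,0,0,0,0],[0,0,0,0,0,0]]}}

```text
clock: 2.05
tool_pos: [0.453, -0.1189, 0.216]
orientation: [180.0, 0.1, 4.0]
force: [-0.8, 0.2, 0.2]
opening: 0.0877
gripper_force: 0.0
```

Run:
```python
from h import *
o=get_obs();print(o['joint_pos'].round(1),o['tool_pos'],o['orientation'],o['clock'],o['force'])
look("wrist","w1"); print(proj("w1",[.4525,-.117,.1]),proj("w1",[.4525,-.117,.06]))
```

```text
[  9.5   0.7 -24.3   0.  -65.   84.5] [ 0.45295926 -0.11892324  0.2159925 ] [1.79972300e+02 5.93041821e-02 4.04241593e+00] 2.05 [-0.78848479  0.16861877  0.18972338]
(np.float64(270.6991642431151), np.float64(207.68077591268118)) (np.float64(270.9427605517157), np.float64(196.7653750606155))
```

View pics/w1.png

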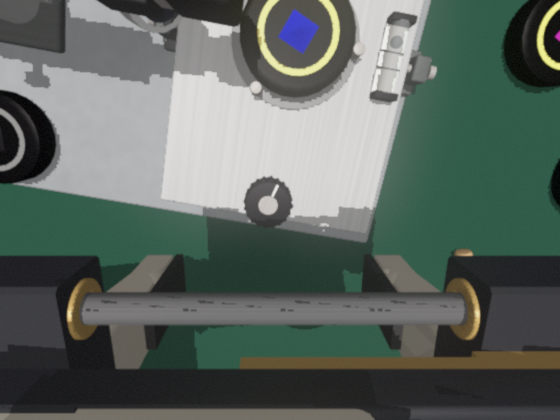

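The wrist view shows the knob top centred at about (268,203). The vial runs from (385,95) to (402,18) with the ball near (396,42), on the +x low side. The unit is at (297,34).

Run:
```python
from h import *
print(world("w1",268,203,.1),world("w1",268,203),world("w1",290,205), [world("w1",u,v)[2].round(4) for u,v in((215,180),(330,215),(300,150))])
# two-view triangulation with top pixel
q=[("w1",268,203),("top0",323.5,230.5)]
A=[];b=[]
for f,u,v in q:
    n=np.load(f"pics/{f}.npz");C=np.linalg.inv(n["T"]);d=C[:3,:3]@[(u-n["cx"])/n["fx"],(v-n["cy"])/n["fy"],1];d/=np.linalg.norm(d);P=np.eye(3)-np.outer(d,d);A.append(P);b.append(P@C[:3,3])
print(np.linalg.lstsq(np.vstack(A),np.hstack(b),rcond=None)[0])
p=cv2.imread("pics/w1.png"); c=cv2.resize(p[0:260,220:440],None,fx=2.3,fy=2.3,interpolation=2);cv2.imwrite("pics/w1c.png",c)
```

```text
[ 0.45638752 -0.11446767  0.1       ] [ 0.45649042 -0.11446615  0.10040441] [ 0.45576634 -0.13303652  0.09924293] [np.float64(0.0633), np.float64(0.064), np.float64(0.062)]
[ 0.45470538 -0.1131387   0.09181634]
```

View pics/w1c.png

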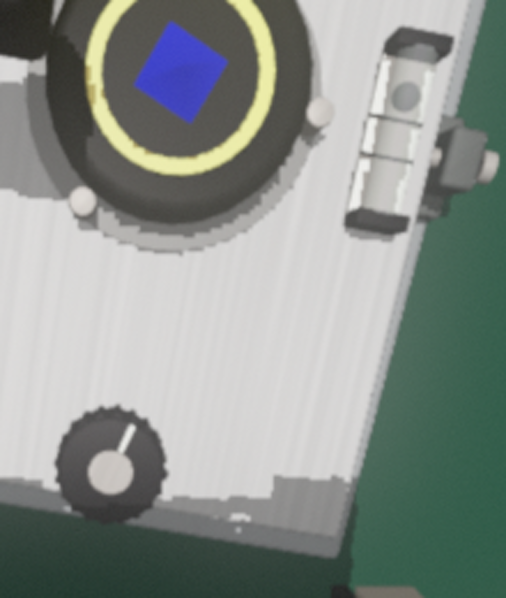

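The enlarged crop shows the knob centre at (111,465), the ball at (405,96), and the level lines at (397,119) and (390,158). The tilt is therefore about 0.045 rad too high, which is about 2.9 rad of knob.

>>> {"method": "play_rows", "body": {"deltas": [[0.001,0.0014,-0.0395,0,0,0],[0.001,0.0014,-0.0395,0,0,0],[0.001,0.0014,-0.0395,0,0,0],[0.001,0.0014,-0.0395,0,0,0],[0,0,0,0,0,0],[0,0,0,0,0,0]]}}

```text
clock: 2.7
tool_pos: [0.4566, -0.1105, 0.0904]
orientation: [180.0, 0.1, 4.4]
force: [0.1, 0.5, 1.4]
opening: 0.0876
gripper_force: 0.0
```

>>> {"method": "play_rows", "body": {"deltas": [[0,0,0,0,0,0],[0,0,0,0,0,0],[0,0,0,0,0,0],[0,0,0,0,0,0],[0,0,0,0,0,0]], "gripper": -1}}

```text
clock: 3.2
tool_pos: [0.4567, -0.111, 0.0904]
orientation: [-180.0, -0.0, 4.3]
force: [-0.1, 0.4, 0.2]
opening: 0.0531
gripper_force: 0.0
```

>>> {"method": "play_rows", "body": {"deltas": [[0,-0.004,-0.002,0,0,0],[0,0,0,0,0,0],[0,0,0,0,0,0],[0,0,0,0,0,0],[0,0,0,0,0,0]]}}

```text
clock: 3.7
tool_pos: [0.4564, -0.1141, 0.0882]
orientation: [-180.0, 0.0, 4.3]
force: [0.3, 2.7, -1.1]
opening: 0.037
gripper_force: 30.0
```

>>> {"method": "play_rows", "body": {"deltas": [[0,0,-0.0003,0,0,-0.04],[0,0,-0.0003,0,0,-0.04],[0,0,-0.0003,0,0,-0.04],[0,0,-0.0003,0,0,-0.04],[0,0,-0.0003,0,0,-0.04]]}}

```text
clock: 4.2
tool_pos: [0.4554, -0.1153, 0.0869]
orientation: [179.8, 0.1, -32.0]
force: [-2.0, -6.4, -0.5]
opening: 0.037
gripper_force: 30.0
```

>>> {"method": "play_rows", "body": {"deltas": [[-0.0002,-0.0005,-0.0003,0,0,-0.04],[-0.0002,-0.0005,-0.0003,0,0,-0.04],[-0.0002,0,-0.0003,0,0,-0.04],[-0.0002,0,-0.0003,0,0,-0.04],[0,0,-0.0003,0,0,-0.04],[0,0,-0.0003,0,0,-0.04],[0,0,-0.0003,0,0,-0.04],[0,0,0,0,0,0]]}}

```text
clock: 5.0
tool_pos: [0.4531, -0.1162, 0.085]
orientation: [179.7, -0.1, -82.4]
force: [-5.5, -3.8, 3.9]
opening: 0.0369
gripper_force: 30.1
```

Run:
```python
from h import *
o=get_obs();print(o['joint_pos'].round(1),o['tool_pos'],o['orientation'],o['clock'],o['force'],o['moment'])
look("wrist","w2");look("side","s2");look("top","t2")
print([np.round(proj(n,world("w1",220+393.5/2.3,138.5/2.3))) for n in("w2","s2","t2")])
a=cv2.imread("pics/w2.png"); b=cv2.resize(cv2.imread("pics/t2.png")[160:260,280:390],None,fx=2,fy=2); a[:200,:220]=b; cv2.imwrite("pics/w2m.png",a)
```

```text
[  9.9   8.9 -34.8   0.1 -46.7  -2.3] [ 0.45310562 -0.11620424  0.08500977] [ 1.79685259e+02 -5.74207144e-02 -8.23764205e+01] 5.0 [-5.52707504 -3.81993742  3.88862665] [-1.53454841  2.42083791  0.02394574]
[array([35., 44.]), array([355., 237.]), array([357., 188.])]
```

View pics/w2.png

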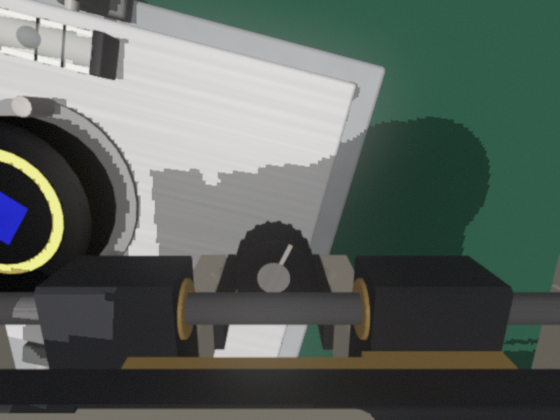

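The wrist view shows the knob pinched at (273,275) and turned with the tool. The ball is at (28,38) against lines at (38,35) and (65,40), so it is still on the low side. I will check the tilt from depth.

```bash
cat >> h.py <<'E'
def plane(f,poly,yaw=-5.33):
    q=np.load(f"pics/{f}.npz"); m=np.zeros(q["d"].shape,np.uint8); cv2.fillPoly(m,[np.array(poly)],1)
    v,u=np.nonzero(m&(q["d"]>0)); d=q["d"][v,u]; C=np.linalg.inv(q["T"])
    X=(C[:3,:3]@np.array([(u-q["cx"])/q["fx"]*d,(v-q["cy"])/q["fy"]*d,d])).T+C[:3,3]
    A=np.c_[X[:,:2]-X[:,:2].mean(0),np.ones(len(X))]
    k=np.linalg.lstsq(A,X[:,2],rcond=None)[0]; y=np.radians(yaw)
    g=k[:2]@[np.cos(y),np.sin(y)]; return "tilt %.4f z %.4f n %d res %.4f"%(-g,k[2],len(X),(X[:,2]-A@k).std())
E
python3 - <<'E'
from h import *
print(plane("w1",[(190,60),(230,100),(350,110),(370,105),(350,220),(310,210),(310,170),(180,185)]))
print(plane("w2",[(150,70),(340,95),(310,215),(210,200),(160,200),(150,130)]))
for f in("top0","t2"):
  P=[np.round(proj(f,world("w1",u,v))).astype(int) for u,v in((310,120),(370,110),(350,215),(310,210))]; print(plane(f,P))
print(world("w1",268,203),world("w2",262,240),world("w2",280,232))
for f,pts in(("w1",[(220+405/2.3,96/2.3),(220+397/2.3,119/2.3),(220+390/2.3,158/2.3)]),("w2",[(28,38),(38,35),(65,40)])):
  W=[world(f,*p,.075) for p in pts]; y=np.radians(-5.33); print([(w[:2]@[np.cos(y),np.sin(y)]).round(4) for w in W])
p=cv2.imread("pics/w2.png")[0:120,0:140]; cv2.imwrite("pics/w2c.png",cv2.resize(p,None,fx=5,fy=5,interpolation=2))
E
```

```text
tilt 0.0415 z 0.0617 n 16004 res 0.0008
tilt 0.0201 z 0.0600 n 21564 res 0.0007
tilt 0.0418 z 0.0625 n 565 res 0.0028
tilt -0.2126 z 0.5153 n 566 res 0.0413
[ 0.45649042 -0.11446615  0.10040441] [ 0.4613488  -0.13215439  0.09535188] [ 0.45296492 -0.13548573  0.08995046]
[np.float64(0.6075), np.float64(0.5999), np.float64(0.5871)]
[np.float64(0.5971), np.float64(0.5927), np.float64(0.5805)]
```

View pics/w2c.png

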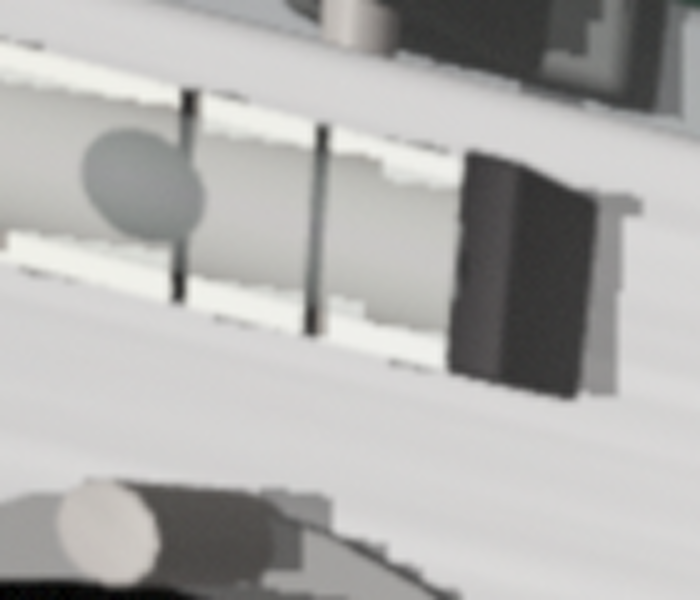

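The crop shows the ball at (143,185) and the lines at x = 183 and 316. At this oblique angle parallax exaggerates the offset. Depth gives a tilt of 0.0415 at first and 0.0201 now, which matches 1.5 rad turned, so about 1.26 rad remains.

>>> {"method": "play_rows", "body": {"deltas": [[-0.0005,-0.0003,-0.0003,0,0,-0.04],[-0.0005,-0.0003,-0.0003,0,0,-0.04],[-0.0002,0,-0.0003,0,0,-0.04],[0,0,-0.0003,0,0,-0.04],[0,0,-0.0003,0,0,-0.04],[0,0,-0.0003,0,0,-0.04],[0,0,-0.0003,0,0,-0.04],[0,0,-0.0003,0,0,-0.04],[0,0,-0.0003,0,0,-0.04],[0,0,-0.0003,0,0,-0.04]]}}

```text
clock: 6.15
tool_pos: [0.4504, -0.1153, 0.0822]
orientation: [179.8, -0.4, -154.5]
force: [-14.0, 9.1, 11.1]
opening: 0.0374
gripper_force: 30.0
```

>>> {"method": "play_rows", "body": {"deltas": [[0,0,0,0,0,0],[0,0,0,0,0,0],[0,0,0,0,0,0],[0,0,0,0,0,0]], "gripper": 1}}

```text
clock: 6.55
tool_pos: [0.4554, -0.1156, 0.0832]
orientation: [-180.0, 0.0, -154.1]
force: [0.6, 0.0, 0.2]
opening: 0.0635
gripper_force: 0.0
```

>>> {"method": "play_rows", "body": {"deltas": [[0,0,0.054,0,0,0],[0,0,0.054,0,0,0],[0,0,0.054,0,0,0],[0,0,0.054,0,0,0.0],[0,0,0.054,0,0,0.0]]}}

```text
clock: 7.05
tool_pos: [0.4547, -0.1157, 0.3012]
orientation: [-180.0, 0.0, -154.1]
force: [1.3, -0.4, -0.3]
opening: 0.0875
gripper_force: 0.0
```

>>> {"method": "play_rows", "body": {"deltas": [[0.0205,-0.0026,0,0,0,0.0467],[0.0205,-0.0026,0,0,0,0.0467],[0.0205,-0.0026,0,0,0,0.0467],[0.0205,-0.0026,0,0,0,0.0467],[0.0205,-0.0026,0,0,0,0.0467],[0.0205,-0.0026,0,0,0,0.0467],[0.0205,-0.0026,0,0,0,0.0467],[0,0,0,0,0,0],[0,0,0,0,0,0]]}}

```text
clock: 7.95
tool_pos: [0.5697, -0.1301, 0.2985]
orientation: [179.9, -0.0, -95.4]
force: [-1.1, -0.4, -0.1]
opening: 0.0877
gripper_force: 0.0
```

Run:
```python
from h import *
o=get_obs();print(o['joint_pos'].round(1),o['tool_pos'],o['orientation'],o['clock'])
look("wrist","w3");look("top","t3");look("side","s3")
print("vial",world("w1",391,60,.07),proj("w3",world("w1",391,60,.07)))
print([np.round(proj("w3",world("w1",u,v))) for u,v in((310,120),(370,110),(350,215),(310,210))])
```

```text
[  6.3   9.7  -3.5  -0.  -77.  -11.7] [ 0.56967647 -0.13012348  0.29851875] [ 1.79942137e+02 -1.04184664e-02 -9.54286808e+01] 7.95
vial [ 0.57780199 -0.20808973  0.07      ] (np.float64(259.391309677469), np.float64(111.84205916070417))
[array([310., 162.]), array([296., 116.]), array([384., 114.]), array([382., 149.])]
```

View pics/w3.png

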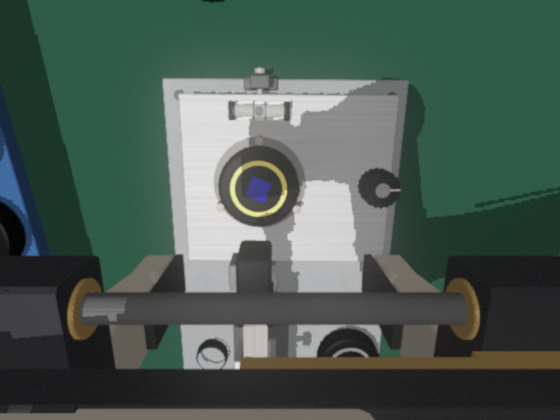

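The wrist view from above shows the ball at about (259,111), between the lines near (253,111) and (266,111). The grip block is at (255,262), with its button plate on the left at (236,272).

Run:
```python
from h import *
print(plane("w3",[(305,115),(390,115),(390,160),(370,165),(350,180),(350,250),(310,250),(310,200),(325,160),(305,130)]))
print(plane("w3",[(186,115),(225,125),(215,165),(205,200),(225,240),(225,255),(186,255)]))
print(plane("w3",[(186,115),(225,125),(215,165),(205,200),(235,240),(350,250),(390,250),(390,220),(350,210),(390,115),(320,115),(320,200),(290,240),(225,240)]))
q=np.load("pics/w3.npz"); g=cv2.cvtColor(q["p"],6)[104:119,225:295]
print(g[7],g[3],g[11],sep="\n")
for p in((245,255),(255,250),(262,262),(236,262)): print(p,world("w3",*p).round(4))
d=q["d"]
for v in(250,258,266): print(v,[tuple((world("w3",u,v)*1000).round(0).astype(int)) for u in range(228,280,3)])
big=cv2.resize(q["p"][80:285,185:330],None,fx=2.9*1.4,fy=2.9,interpolation=2)
cv2.imwrite("pics/w3c.png",cv2.resize(q["p"][90:290,210:310],None,fx=3,fy=3,interpolation=2))
```

```text
tilt 0.0002 z 0.0579 n 7310 res 0.0008
tilt 0.1542 z 0.0570 n 4285 res 0.0054
tilt -0.0307 z 0.0580 n 10164 res 0.0107
[219 219 207 170 113 101 103 117 137 153 179 195 197 197 197 197 197 197
 197 196 197 197 197 196 197 197 195 184 163 162 154 154 154 155 155 154
 153 154 169 180 169 186 195 196 195 196 195 195 196 195 196 196 196 196
 195 196 195 194 181 141 101  88  82  84 108 141 178 209 213 212]
[222 220 203 145 105  99 101 106 124 146 176 192 193 193 193 191 191 192
 192 192 191 192 191 192 192 191 190 179 157 169 175 163 157 150 149 151
 161 179 188 178 163 181 189 190 190 190 190 190 190 189 190 189 189 189
 190 189 189 188 172 128 100  89  85  81 101 133 149 183 213 216]
[220 218 208 170 113 103 102 101 102 128 165 181 183 183 183 183 183 184
 186 187 187 186 187 187 187 187 184 170 150 165 179 174 165 158 156 163
 173 179 181 171 155 174 183 184 184 182 185 184 184 184 184 184 185 184
 184 186 187 185 165 107  93  87  83  82 107 143 179 211 214 214]
(245, 255) [ 0.5977 -0.0929  0.1922]
(255, 250) [ 0.5897 -0.0926  0.1821]
(262, 262) [ 0.5834 -0.0889  0.2006]
(236, 262) [ 0.
[... 1851 characters left out ...]
7)), (np.int64(604), np.int64(-87), np.int64(200)), (np.int64(602), np.int64(-87), np.int64(201)), (np.int64(599), np.int64(-87), np.int64(201)), (np.int64(597), np.int64(-86), np.int64(200)), (np.int64(594), np.int64(-86), np.int64(201)), (np.int64(592), np.int64(-86), np.int64(201)), (np.int64(590), np.int64(-86), np.int64(201)), (np.int64(587), np.int64(-86), np.int64(201)), (np.int64(585), np.int64(-86), np.int64(201)), (np.int64(582), np.int64(-85), np.int64(201)), (np.int64(580), np.int64(-85), np.int64(200)), (np.int64(577), np.int64(-84), np.int64(200)), (np.int64(583), np.int64(0), np.int64(14)), (np.int64(579), np.int64(0), np.int64(14)), (np.int64(574), np.int64(0), np.int64(15))]
```

View pics/w3c.png

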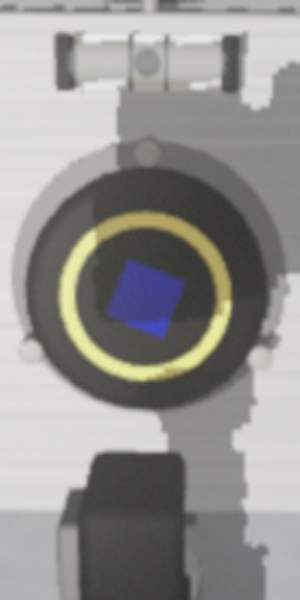

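The crop shows the ball at (148,63), centred between the lines at (134,63) and (167,63). Depth tilt is 0.0002, so the platform is level. The grip's front face is at y -0.0925, it spans x 0.577 to 0.610 including the button, and its top is at 0.201 as expected.

>>> {"method": "play_rows", "body": {"deltas": [[0.0152,0.0348,-0.031,0,0,0],[0.0152,0.0348,-0.031,0,0,0],[0,0,0,0,0,0],[0,0,-0.043,0,0,0],[0,0,-0.043,0,0,0],[0,0,0,0,0,0],[0,0,0,0,0,0]]}}

```text
clock: 8.8
tool_pos: [0.5941, -0.0748, 0.1818]
orientation: [-180.0, -0.0, -95.3]
force: [0.1, -0.5, 0.6]
opening: 0.0876
gripper_force: 0.0
```

>>> {"method": "play_rows", "body": {"deltas": [[0,0,-0.003,0,0,0],[0,0,0,0,0,0],[0,0,0,0,0,0],[0,0,0,0,0,0],[0,0,0,0,0,0],[0,0,0,0,0,0],[0,0,0,0,0,0],[0,0,0,0,0,0],[0,0,0,0,0,0]], "gripper": -1}}

```text
clock: 9.7
tool_pos: [0.5922, -0.0742, 0.1782]
orientation: [179.8, -0.0, -95.3]
force: [-7.5, 2.5, 6.6]
opening: 0.0308
gripper_force: 30.0
```

>>> {"method": "play_rows", "body": {"deltas": [[-0.002,0,0.001,0,0,0],[0,0,0,0,0,0],[-0.00116,-0.01245,0,0,0,0],[-0.00116,-0.01245,0,0,0,0],[-0.00116,-0.01245,0,0,0,0],[-0.00116,-0.01245,0,0,0,0],[-0.00116,-0.01245,0,0,0,0],[-0.00116,-0.01245,0,0,0,0],[0,0,0,0,0,0]]}}

```text
clock: 10.6
tool_pos: [0.586, -0.1342, 0.1783]
orientation: [179.9, 0.0, -95.3]
force: [-1.1, 5.0, -3.3]
opening: 0.0305
gripper_force: 30.0
```

>>> {"method": "play_rows", "body": {"deltas": [[-0.00116,-0.0124,0,0,0,0],[-0.00116,-0.0124,0,0,0,0],[-0.00116,-0.0124,0,0,0,0],[-0.00116,-0.0124,0,0,0,0],[0,0,0,0,0,0],[0,0,0,0,0,0]]}}

```text
clock: 11.2
tool_pos: [0.5819, -0.1731, 0.1783]
orientation: [179.8, 0.0, -95.3]
force: [-4.4, 5.2, -3.2]
opening: 0.0306
gripper_force: 30.0
```

Run:
```python
from h import *
o=get_obs();print(o['joint_pos'].round(1),o['tool_pos'],o['force'],o['opening'],o['clock'])
look("wrist","w4");look("top","t4");look("side","s4")
# mark_100 station (.038,.1,.183)
y=np.radians(-5.33);R=np.array([[np.cos(y),-np.sin(y)],[np.sin(y),np.cos(y)]])
M=np.append(R@[.038,.1]+[.56497,-.0373],.183)
M0=np.append(R@[.038,.2]+[.56497,-.0373],.183)
for f in("w4","t4","s4"): print(f,np.round(proj(f,M)),np.round(proj(f,M0)))
t=cv2.resize(cv2.imread("pics/t4.png")[140:200,195:345],None,fx=5,fy=5,interpolation=2)
s=cv2.resize(cv2.imread("pics/s4.png")[150:210,250:400],None,fx=5,fy=5,interpolation=2)
cv2.imwrite("pics/ts4.png",np.vstack([t,s]))
```

```text
[  1.8  15.9 -11.2  -0.1 -63.1  -7.1] [ 0.58189243 -0.1730778   0.17833362] [-4.40454631  5.15450623 -3.16967444] 0.030560129510745732 11.2
w4 [262. 576.] [263. 663.]
t4 [261. 164.] [223. 160.]
s4 [299. 176.] [279. 167.]
```

View pics/ts4.png

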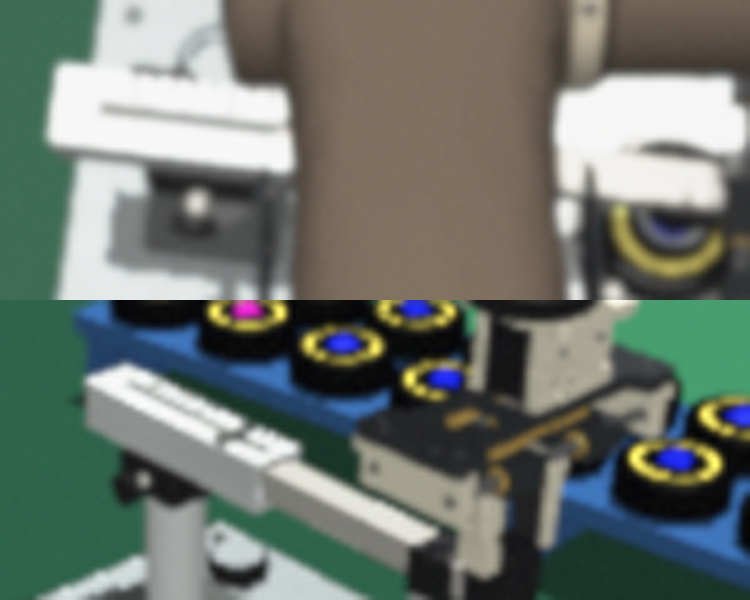

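In the side half (lower), the needle is at about (235,437), next to the third long line. That corresponds to side pixel (297,177), against (299,176) predicted for the 100 mm mark. I will check for slip through the displacement of the grip's front face.

Run:
```python
from h import *
y=np.radians(-5.33)
for f in("w3","w4"):
    q=np.load(f"pics/{f}.npz"); v,u=np.mgrid[0:420,0:560]; d=q["d"]; C=np.linalg.inv(q["T"])
    X=(C[:3,:3]@np.stack([(u-q["cx"])/q["fx"]*d,(v-q["cy"])/q["fy"]*d,d]).reshape(3,-1)).T+C[:3,3]
    S=(X[:,:2]-[.56497,-.0373])@np.array([[np.cos(y),-np.sin(y)],[np.sin(y),np.cos(y)]]); z=X[:,2]
    m=(z>.165)&(z<.195)&(abs(S[:,0]-.03)<.011)&(S[:,1]<-.04)&(S[:,1]>-.18)
    t=(z>.197)&(z<.206)&(abs(S[:,0]-.03)<.011)&(S[:,1]<-.03)&(S[:,1]>-.18)
    print(f,m.sum(),np.percentile(S[m,1],[10,50,90]),np.median(z[m]),"top",t.sum(),np.percentile(S[t,1],[1,50]) if t.any() else"")
# needle in side view: darkest profile along scale line, stretched
y=np.radians(-5.33);R=np.array([[np.cos(y),-np.sin(y)],[np.sin(y),np.cos(y)]])
P=lambda f,x,s:proj(f,np.append(R@[x,s]+[.56497,-.0373],.183))
W,H=720,240
for f in("side0","s4"):
    src=np.float32([P(f,.05,.235),P(f,.05,.065),P(f,.01,.065),P(f,.01,.235)]); dst=np.float32([(0,0),(680,0),(680,160),(0,160)])
    g=cv2.warpPerspective(np.load(f"pics/{f}.npz")["p"],cv2.getPerspectiveTransform(src,dst),(680,160),flags=cv2.INTER_CUBIC)
    cv2.imwrite(f"pics/r_{f}.png",g)
cv2.imwrite("pics/rect.png",np.vstack([cv2.imread("pics/r_side0.png"),cv2.imread("pics/r_s4.png")]))
```

```text
w3 325 [-0.05296069 -0.05258784 -0.05225302] 0.1811802612753125 top 717 [-0.052599   -0.04212907]
w4 2134 [-0.15193868 -0.09336797 -0.07885146] 0.17704352749443078 top 2301 [-0.15179111 -0.14168731]
```

View pics/rect.png

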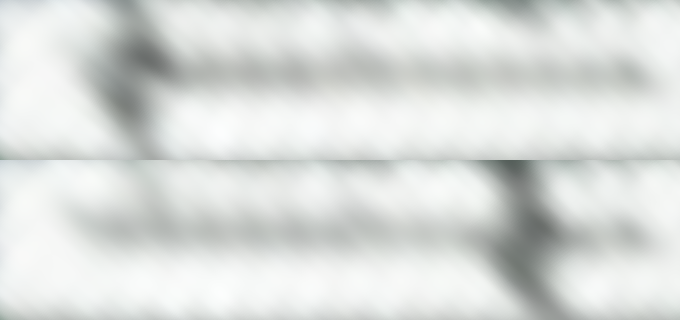

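The rectified strips (4 px/mm) show the needle at x≈130 when parked and ≈525 now, which is about 99 mm. The grip face moved 99.3 mm, so there was no slip. I will nudge 0.7 mm and settle.

>>> {"method": "play_rows", "body": {"deltas": [[-0.0005,-0.0009,0,0,0,0],[0,0,0,0,0,0],[0,0,0,0,0,0],[0,0,0,0,0,0],[0,0,0,0,0,0],[0,0,0,0,0,0],[0,0,0,0,0,0],[0,0,0,0,0,0]]}}

```text
clock: 12.15
tool_pos: [0.5819, -0.1734, 0.1783]
orientation: [179.9, 0.0, -95.3]
force: [-4.4, 6.0, -3.2]
opening: 0.0299
gripper_force: 30.0
```

Run:
```python
from h import *
o=get_obs();print(o['tool_pos'],o['force'],o['opening'])
look("wrist","w5")
y=np.radians(-5.33);q=np.load("pics/w5.npz"); v,u=np.mgrid[0:420,0:560]; d=q["d"]; C=np.linalg.inv(q["T"])
X=(C[:3,:3]@np.stack([(u-q["cx"])/q["fx"]*d,(v-q["cy"])/q["fy"]*d,d]).reshape(3,-1)).T+C[:3,3]
S=(X[:,:2]-[.56497,-.0373])@np.array([[np.cos(y),-np.sin(y)],[np.sin(y),np.cos(y)]]); z=X[:,2]
t=(z>.197)&(z<.206)&(abs(S[:,0]-.03)<.011)&(S[:,1]<-.03)&(S[:,1]>-.18)
e=-.0526-np.percentile(S[t,1],1); print(e)
m=(abs(z-.058)<.006)&(S[:,0]>-.09)&(S[:,0]<.14)&(S[:,1]>-.17)&(S[:,1]<-.01)
c=np.polyfit(S[m,0],z[m],1); print("tilt",-c[0],m.sum())
if .097<e<.103: print(close_job())
```

```text
[ 0.58186097 -0.17335836  0.17833768] [-4.4085437   6.02394615 -3.24210985] 0.029942550755867513
0.09953961304508374
tilt -0.0017743174593588006 17767
the job is handed in; nothing more can be done
None
```

The job is handed in with the platform level (tilt about -0.002 rad by depth measurement) and the boom held by its grip at about 99.5 mm; no verdict was returned.

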